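Zero the cane-maker's screw press and set its gap

ROBOT

A 6-joint arm with a two-finger parallel gripper is mounted at the origin on the work surface. World frame = base frame: x ahead of the robot, y to its left, z up, the work surface at z = 0. Lengths are in m, angles in rad, forces in N, time in s.
With the tool pointing down it reaches from about 0.25 to 0.775 m from the base axis. Payload 8.9 kg.
Tool frame: the origin (TCP) lies at the very end of the fingers, on their centre line; the grasp point (between the pads) lies 19 mm behind it; z points along the fingers, y is the line along which they close (so a half turn about z gives the same grasp; the last joint's range is limited). The gripper opens to 85 mm and grips with 20 to 120 N. Pads are 22 mm wide; open, the fingers measure 114 mm over their backs; the gripper's body (76 mm by 85 mm) begins 54 mm behind the grasp point. The pads swing forward as they close: fully open they stand 13 mm farther back than shut.
Start: joints at [-1.402, 0.291, -0.153, 1.127, 0, 1.431], TCP at [0.159, -0.5, 0.231] pointing down, gripper open.
Joint ranges: [-2.52, 2.52], [-0.91, 1.74], [-1.3, 1.37], [-1.96, 2.02], [-1.52, 1.47], [-3.14, 3.14]. Speed limits (rad/s): [2.22, 2.22, 2.79, 3.14, 3.14, 3.14].

INTERFACE

Orientations are given as a rotation vector (axis times angle).
In Python, from bench import env gives the robot as it stands. Calls block until the motion is done:
- env.move_ptp(position, orientation): joint-space move of the TCP to a pose.
- env.move_l(position, orientation=None, vel=0.15): straight line of the TCP; orientation=None keeps the orientation; vel is the mean speed in m/s.
- env.goto_joints(angles): joint-space move.
- env.move_gripper(opening, effort=None): finger opening in m; effort is the grip in N (None keeps the last); returns when the fingers have stopped.
- env.dwell(seconds).
- env.solve_ik(position, orientation): joint angles nearest the present ones, or None.
- env.grab_frame(name): name is "scene" or "top" or "wrist"; returns a dict with "img" (400x640x3 uint8, blue, green, red), "fov_y" (degrees; the focal length in pixels is half the picture's height over the tangent of half this angle, whatever the lens; pixels are square), "cx", "cy" (the principal point, pixels), "extrinsics" (4x4, takes a point from world to camera coordinates). Camera axes: x right, y up, looking along -z (the intrinsics and any distortion apply to the point x, -y, -z); pixel columns grow to the right and rows downward; lengths in m; the calibration is good to about 2 mm. The wrist camera is an equidistant fisheye: a pixel r from the principal point sees the ray r / f radians off the axis. A picture is of the moment at which its call begins. There is no depth.
A pose or a line that the arm cannot do raises env.PlanningError and nothing moves.
- env.hand_in(): hands the job in; it is judged then, once.
Trained networks look in the newest picture that a camera, given by its name, has taken for a name from the list of things; names that differ only in an ending like _2 or _b are one class to them, and where a whole thing is asked for, a point or a joint stands for the part that bears it (a point fixed in the world has none). Each returns a list of dicts, best first, with "confidence" (0 to 1); they miss things now and then, are a little off and sometimes report something else, mostly with a low value. They report only what shows in the picture. A call takes as long as a camera call. They do not tell look-alikes from the thing itself.
- env.look_for(name, camera): "location" ([column, row] in pixels, amid what is visible of it).
- env.pinpoint(name, camera): "location" ([column, row] in pixels: a listed point, or the origin of a listed thing).
Readings, each from a call of its own:
- env.current_time(): time.
- env.current_qpos(): joint angles.
- env.current_qd(): joint speeds.
- env.current_joint_efforts(): joint torques, N m.
- env.current_eef_pos(): TCP position.
- env.current_tcp_rot(): TCP orientation.
- env.current_contact_force(): force on the tool from outside, world axes, zero at the start.
- env.current_wrist_torque(): the same for the moment, N m.
- env.current_gripper_width(): finger opening in m.
- env.current_finger_force(): force on a finger pad.
Only numpy, scipy, OpenCV 4.12 (cv2) and the standard library are available. Lean on these libraries where they do the work, as an engineer would, in place of code of your own. Each camera call takes 0.05 s, during which the arm holds its last target. There are 200 camera calls.

TASK

Take the upright handle of the screw press's hand wheel and wind it clockwise (seen from above) until the ram is fully down and the wheel stops, then back it off exactly two full turns. Finish with the gripper still gripping the handle there: do not let go. Leave the other things on the bench where they are.

Things in the scene. Friction and masses are not known exactly. Their poses are not given: they have to be found in the camera images.
- press: Small grey bench screw press bolted to the bench: bed 110 x 170 x 22 mm, two steel columns, a crosshead with its top 125 mm above the bench. Origin: centre of its underside, on the bench, under the wheel's axis; z up, y along the crosshead. A steel ram under the crosshead comes down on the anvil as the wheel is wound clockwise, 6 mm a turn.
- wheel_axis (a point): Centre of the horizontal hand wheel, on its vertical axis, 143 mm above the bench. The dark wheel is 146 mm across over its rim, its three spokes and hub lie between 133 and 157 mm above the bench; it stays at that height as it turns. Turning it takes about 2 N at the handle.
- wheel (a joint): Angle of the hand wheel in rad: 0 = ram fully down on the anvil, at a hard stop; grows counter-clockwise seen from above (opening, 6.283 a turn) up to 22.0 at the upper stop. It stays where it is left. It starts between 3 and 9.
- handle: Upright round pale wooden handle on the wheel, 24 mm diameter, 55 mm tall, standing free above the rim from 154 to 209 mm above the bench, its axis 60 mm from the wheel's axis. It spins freely on its own pin, so the gripper can keep its heading while it goes round. Origin: centre of the handle's lower end; z up along the handle (its x and y mean nothing).
- handle_mid (a point): Point on the handle's axis 30 mm above its lower end, 184 mm above the bench: a good height to grip it.
- jar: Bystander: glue jar, 60 mm diameter, 75 mm tall, upright; origin at the centre of its underside.
- driver: Bystander: small wood-handled screwdriver, 200 mm long, lying along its x; origin on its underside.
- canehead: Bystander: L-shaped dark wooden cane handle, 130 mm long (along x) and 73 mm wide, 24 mm thick, lying flat; origin on its underside, in the middle of the long arm.
Not all that is in view belongs to the job. Several things have the shape of the press; the one meant has the colours described above.

How it is judged:
By the outcome, as a careful person would: the job done as asked, in the order asked, and still so for the second after the job is handed in, while the arm keeps its last pose, push and grip.
It also fails if it takes over 64 s, if anything falls off the work surface, if the arm or the gripper's body presses on something with over 40 N, if the wrist force passes 120 N, or if a joint passes its speed limit or range.

## Working session

There is one attempt and no reset: what is moved stays moved. The work goes in short steps, each a Python script; the robot and the scene stay as the last script left them, time stands still between calls to the robot, and variables do not carry over. Pictures are saved under pics/ and viewed, at most 10 in all, crops included, and the job is handed in when it is done.

```bash
ls; mkdir -p pics; cat > h.py <<'E'
import numpy as np, cv2
from bench import env
def K(f): return 200/np.tan(np.radians(f["fov_y"])/2)
def ray(f,px):
    E=np.array(f["extrinsics"]);k=K(f);u=(px[0]-f["cx"]);v=(px[1]-f["cy"])
    d=np.array([u/k,-v/k,-1.]);R=E[:3,:3]
    return -R.T@E[:3,3],R.T@d
def onz(f,px,z):
    o,d=ray(f,px);return o+d*(z-o[2])/d[2]
def proj(f,p):
    E=np.array(f["extrinsics"]);c=E[:3,:3]@np.array(p)+E[:3,3]
    k=K(f);return np.array([f["cx"]+k*c[0]/-c[2],f["cy"]-k*c[1]/-c[2]])
E
python3 - <<'E'
from h import *
fs={}
for c in("scene","top"):
    f=env.grab_frame(c);fs[c]=f;cv2.imwrite(f"pics/{c}.png",f["img"])
    print(c,f["fov_y"],f["cx"],f["cy"],list(f.keys()))
    for n,z in(("press",0),("wheel_axis",.143),("handle_mid",.184),("jar",0),("driver",0),("canehead",0)):
        for r in env.pinpoint(n,c)[:4]:
            print(n,np.round(r["location"]),round(r["confidence"],2),onz(f,r["location"],z).round(3))
print(env.current_time(),env.current_tcp_rot())
E
```

```text
pics
scene 57.65782598595568 318.56547807729174 202.46786969080628 ['img', 'fov_y', 'cx', 'cy', 'extrinsics']
press [335. 226.] 0.93 [0.517 0.066 0.   ]
press [278. 270.] 0.77 [ 0.558 -0.167  0.   ]
press [391. 286.] 0.74 [0.779 0.038 0.   ]
press [332. 176.] 0.58 [0.298 0.229 0.   ]
wheel_axis [339. 188.] 0.93 [0.519 0.072 0.143]
wheel_axis [333. 141.] 0.93 [0.298 0.228 0.143]
wheel_axis [271. 231.] 0.81 [ 0.555 -0.174  0.143]
handle_mid [264. 231.] 0.81 [ 0.586 -0.207  0.184]
handle_mid [332. 187.] 0.76 [0.547 0.023 0.184]
handle_mid [335. 139.] 0.58 [0.347 0.196 0.184]
jar [391. 188.] 0.8 [0.477 0.35  0.   ]
driver [206. 327.] 0.75 [ 0.604 -0.391  0.   ]
canehead [390. 286.] 0.65 [0.776 0.035 0.   ]
top 54.40839216348769 321.9484499357146 207.19648862783833 ['img', 'fov_y', 'cx', 'cy', 'extrinsics']
press [240. 288.] 0.97 [0.299 0.227 0.   ]
press [290. 219.] 0.95 [0.525 0.073 0.   ]
press [361. 214.] 0.63 [ 0.543 -0.161  0.   ]
wheel_axis [366. 212.] 0.76 [ 0.54  -0.161  0.143]
wheel_axis [231. 295.] 0.69 [0.297 0.224 0.143]
wheel_axis [287. 216.] 0.61 [0.526 0.069 0.143]
handle_mid [383. 194.] 0.58 [ 0.591 -0.205  0.184]
handle_mid [304. 201.] 0.42 [0.566 0.02  0.184]
handle_mid [245. 280.] 0.41 [0.344 0.178 0.184]
jar [202. 231.] 0.93 [0.481 0.357 0.   ]
jar [292. 221.] 0.29 [0.518 0.066 0.   ]
driver [430. 196.] 0.51 [ 0.608 -0.389  0.   ]
canehead [202. 231.] 0.74 [0.48  0.358 0.   ]
canehead [302. 139.] 0.6 [0.791 0.039 0.   ]
0.7 [-3.10444744e+00 -4.81538746e-01 -3.47151641e-05]
```

View pics/scene.png

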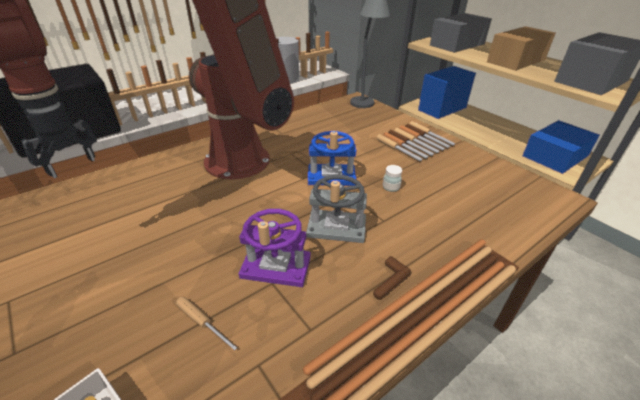

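View pics/top.png

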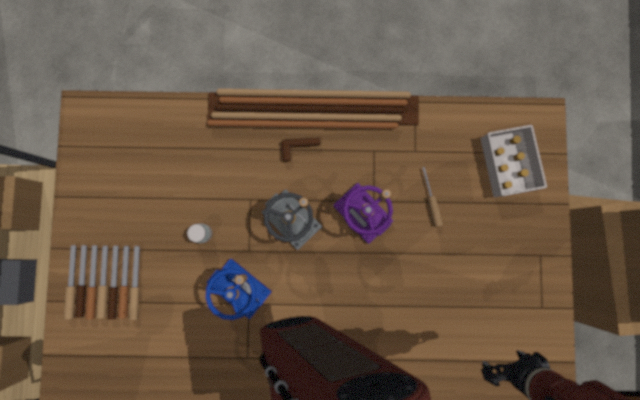

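The look-alikes are purple (scene 271,231), blue (333,141) and grey (339,188; handle about 335,187). Grey with a dark wheel fits the description. I'll check it in a crop while moving above the handle, estimated at (0.557, 0.021) and 60 mm from the axis estimate (0.522, 0.070).

```bash
cat >> h.py <<'E'
from scipy.spatial.transform import Rotation as R
def down(yaw): return (R.from_euler('z',yaw)*R.from_euler('x',np.pi)).as_rotvec()
def rayfish(f,px):
    E=np.array(f["extrinsics"]);k=K(f);u=np.array([px[0]-f["cx"],px[1]-f["cy"]]);r=np.linalg.norm(u);t=r/k
    s=np.sin(t)/max(r,1e-9);d=np.array([u[0]*s,-u[1]*s,-np.cos(t)]);Rm=E[:3,:3]
    return -Rm.T@E[:3,3],Rm.T@d
E
python3 - <<'E'
from h import *
im=cv2.imread("pics/scene.png")[130:290,230:410]
a=cv2.resize(im,None,fx=3,fy=3,interpolation=cv2.INTER_CUBIC)
p=env.current_eef_pos();env.move_l([p[0],p[1],.36])
best=None
for y in np.arange(-np.pi,np.pi,.2618):
    q=env.solve_ik([.557,.021,.33],down(y))
    if q is not None:
        print(round(y,2),np.round(q,2))
        if best is None or abs(q[5])<abs(best[1][5]): best=(y,q)
env.goto_joints(best[1]); print(best[0],env.current_eef_pos())
f=env.grab_frame("wrist");cv2.imwrite("pics/w1.png",f["img"])
for n,z in(("wheel_axis",.143),("handle_mid",.184),("handle",.154)):
    for r in env.pinpoint(n,"wrist")[:3]:
        o,d=rayfish(f,r["location"]);print(n,np.round(r["location"]),round(r["confidence"],2),(o+d*(z-o[2])/d[2]).round(4))
cv2.imwrite("pics/crop.png",a)
print(env.current_time(),env.current_contact_force())
E
```

```text
-3.14 [-0.09  0.32  0.15  1.4   0.   -0.09]
-2.88 [-0.09  0.32  0.15  1.4   0.   -0.36]
-2.62 [-0.09  0.32  0.15  1.4   0.   -0.62]
-2.36 [-0.09  0.32  0.15  1.4   0.   -0.88]
-2.09 [-0.09  0.32  0.15  1.4   0.   -1.14]
-1.83 [-0.09  0.32  0.15  1.4  -0.   -1.4 ]
-1.57 [-0.09  0.32  0.15  1.4   0.   -1.66]
-1.31 [-0.09  0.32  0.15  1.4   0.   -1.93]
-1.05 [-0.09  0.32  0.15  1.4   0.   -2.19]
-0.79 [-0.09  0.32  0.15  1.4   0.   -2.45]
-0.52 [-0.09  0.32  0.15  1.4   0.   -2.71]
-0.26 [-0.09  0.32  0.15  1.4   0.   -2.97]
0.0 [-0.09  0.32  0.15  1.4   0.    3.05]
0.26 [-0.09  0.32  0.15  1.4   0.    2.79]
0.52 [-0.09  0.32  0.15  1.4   0.    2.52]
0.79 [-0.09  0.32  0.15  1.4   0.    2.26]
1.05 [-0.09  0.32  0.15  1.4   0.    2.  ]
1.31 [-0.09  0.32  0.15  1.4   0.    1.74]
1.57 [-0.09  0.32  0.15  1.4   0.    1.48]
1.83 [-0.09  0.32  0.15  1.4   0.    1.22]
2.09 [-0.09  0.32  0.15  1.4   0.    0.95]
2.36 [-0.09  0.32  0.15  1.4   0.    0.69]
2.62 [-0.09  0.32  0.15  1.4   0.    0.43]
2.88 [-0.09  0.32  0.15  1.4   0.    0.17]
-3.141592653589793 [0.55703192 0.02020822 0.32998852]
wheel_axis [163. 167.] 0.86 [ 0.5476 -0.1704  0.143 ]
wheel_axis [107. 185.] 0.71 [ 0.5677 -0.265   0.143 ]
wheel_axis [366. 142.] 0.69 [0.5229 0.066  0.143 ]
handle_mid [324. 185.] 0.71 [0.5604 0.0212 0.184 ]
handle_mid [122. 212.] 0.69 [ 0.5901 -0.2143  0.184 ]
handle [137. 201.] 0.87 [ 0.5861 -0.2102  0.154 ]
handle [321. 181.] 0.66 [0.5636 0.0172 0.154 ]
handle [107. 185.] 0.36 [ 0.5657 -0.2564  0.154 ]
4.25 [ 0.43547913  0.18407031 -0.15067683]
```

View pics/crop.png

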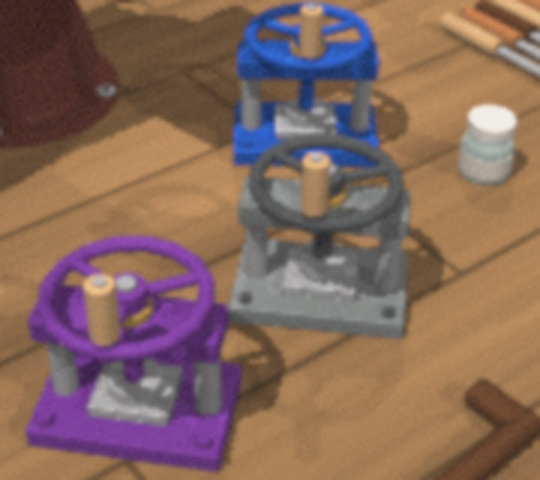

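View pics/w1.png

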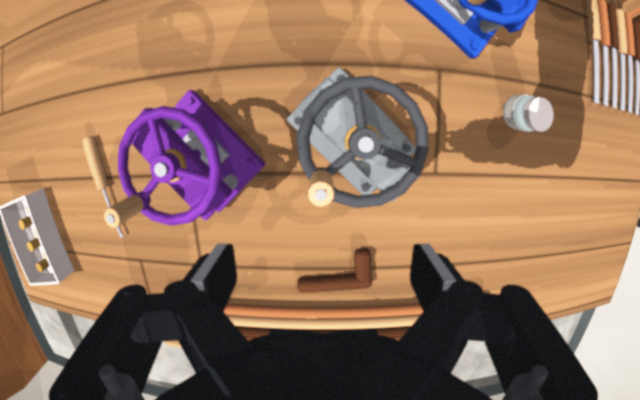

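The crop confirms it: the grey press with the dark wheel. The wrist view shows its handle at about (320,190) and hub at (366,142), which gives handle (0.561, 0.020) and axis (0.523, 0.067), 60 mm apart as specified. Descending to grip, then a short trial turn.

```bash
python3 - <<'E'
from h import *
Y=down(-np.pi)
env.move_l([.561,.020,.32],Y); env.move_l([.561,.020,.166],vel=.12)
print(env.current_contact_force().round(1) if hasattr(env.current_contact_force(),'round') else env.current_contact_force())
print(env.move_gripper(.0,40),env.current_gripper_width(),env.current_finger_force())
F=lambda:np.array(env.current_contact_force())
print(env.current_eef_pos(),F().round(1),env.current_time())
c=np.array([.523,.067]);p=np.array(env.current_eef_pos())[:2];a0=np.arctan2(*(p-c)[::-1]);r=np.linalg.norm(p-c);print(a0,r)
for i in range(1,8):
    a=a0-i*.3; e=np.array([np.cos(a),np.sin(a)]);t=np.array([e[1],-e[0]])
    env.move_l([*(c+.06*e),.166],vel=.08)
    f=F();q=np.array(env.current_eef_pos());print(round(a,2),"rad",round(f[:2]@e,1),"tan",round(f[:2]@t,1),"z",round(f[2],1),(q[:2]-c-.06*e).round(4),round(env.current_time(),2))
    if abs(f).max()>20:break
f=env.grab_frame("wrist");cv2.imwrite("pics/w2.png",f["img"])
print(env.current_gripper_width())
E
```

```text
[-1.1  0.2 -0.3]
False 0.023040755928932163 39.48151409626007
[0.56146051 0.01965022 0.16636893] [ 0.6 -2.6  2.5] 6.525
-0.8886220972245958 0.061001736236304824
-1.19 rad 9.5 tan 0.7 z 1.4 [ 0.0004 -0.0018] 6.9
-1.49 rad 12.2 tan 1.9 z 3.3 [-0.0002 -0.0024] 7.28
-1.79 rad 14.8 tan 1.9 z 7.3 [-0.0012 -0.0026] 7.65
-2.09 rad 16.9 tan 2.3 z 12.7 [-0.0023 -0.0022] 8.03
-2.39 rad 15.3 tan 2.3 z 16.1 [-0.0029 -0.0011] 8.4
-2.69 rad 12.7 tan 3.0 z 15.6 [-0.0028 -0.    ] 8.78
-2.99 rad 8.6 tan 2.4 z 13.0 [-0.002   0.0007] 9.15
0.023170940665692478
```

View pics/w2.png

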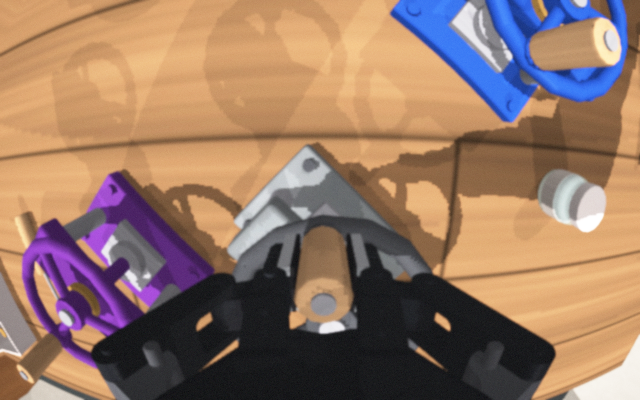

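The grip holds on the handle (325,290) and the wheel turns. The radial force shows a centre error of about 2–3 mm, so I'll refit the centre, correct it as I go, and wind to the stop.

```bash
python3 - <<'E'
from h import *
from scipy.optimize import least_squares
import json
a=np.array([-1.19,-1.49,-1.79,-2.09,-2.39,-2.69,-2.99]);d=np.array([[.4,-1.8],[-.2,-2.4],[-1.2,-2.6],[-2.3,-2.2],[-2.9,-1.1],[-2.8,0],[-2,.7]])/1e3
P=np.array([.523,.067])+.06*np.c_[np.cos(a),np.sin(a)]+d
c=least_squares(lambda c:np.linalg.norm(P-c,axis=1)-.06,[.523,.067]).x;print("c",c.round(4))
p=np.array(env.current_eef_pos())[:2];a=np.arctan2(*(p-c)[::-1]);tot=2.1;n=0
while tot<10:
    a-=.2;tot+=.2;n+=1
    e=np.array([np.cos(a),np.sin(a)]);t=np.array([e[1],-e[0]])
    env.move_l([*(c+.06*e),.166],vel=.08)
    f=np.array(env.current_contact_force());fr=f[:2]@e;ft=f[:2]@t;q=np.array(env.current_eef_pos())
    qa=np.arctan2(*(q[:2]-c)[::-1]);lag=(qa-a+np.pi)%(2*np.pi)-np.pi
    if n%3==0 or ft<-5: print(round(tot,2),"fr %.1f ft %.1f fz %.1f lag %.3f r %.4f z %.4f"%(fr,ft,f[2],lag,np.linalg.norm(q[:2]-c),q[2]))
    if ft<-12 or abs(f).max()>28: break
    c=c+.25*np.clip(fr,-15,15)*e/6000
print("c",c.round(4),"a",a,"qa",qa,"q",q,f.round(1),env.current_time(),env.current_gripper_width())
json.dump(dict(c=list(c),a=a,qa=qa),open("s.json","w"))
E
```

```text
c [0.5214 0.0644]
2.7 fr 1.6 ft 2.3 fz 7.3 lag -0.009 r 0.0598 z 0.1663
3.3 fr 0.1 ft 1.8 fz 5.9 lag -0.010 r 0.0596 z 0.1663
3.9 fr -0.2 ft 2.3 fz 5.3 lag -0.015 r 0.0596 z 0.1663
4.5 fr 0.3 ft 1.4 fz 5.1 lag -0.017 r 0.0598 z 0.1664
5.1 fr 0.1 ft 1.4 fz 6.0 lag -0.019 r 0.0600 z 0.1664
5.7 fr 0.2 ft 2.3 fz 6.4 lag -0.020 r 0.0602 z 0.1664
6.3 fr -14.5 ft -32.2 fz -3.6 lag 0.103 r 0.0579 z 0.1665
c [0.5212 0.0645] a -7.242933801377435 qa -0.8562566994870657 q [0.55915953 0.02081259 0.16654368] [18.  30.3 -3.6] 15.5083 0.02330092516398293
```

Hard stop reached after about one turn. I'll relax the push in small steps to find the wheel's exact stop angle.

```bash
python3 - <<'E'
from h import *
import json
s=json.load(open("s.json"));c=np.array(s["c"]);a=s["a"]
for i in range(14):
    a+=.02
    e=np.array([np.cos(a),np.sin(a)]);t=np.array([e[1],-e[0]])
    env.move_l([*(c+.06*e),.166],vel=.03)
    f=np.array(env.current_contact_force());q=np.array(env.current_eef_pos());ft=f[:2]@t
    qa=np.arctan2(*(q[:2]-c)[::-1])
    print("a %.3f qa %.4f ft %.1f fr %.1f fz %.1f w %.4f"%(a+2*np.pi,qa,ft,f[:2]@e,f[2],env.current_gripper_width()),q.round(4))
    if ft>-1:break
s.update(a=a);json.dump(s,open("s.json","w"));print(env.current_time())
f=env.grab_frame("wrist");cv2.imwrite("pics/w3.png",f["img"])
E
```

```text
a -0.940 qa -0.8539 ft -26.1 fr -13.7 fz -0.8 w 0.0229 [0.5593 0.0209 0.1665]
a -0.920 qa -0.8514 ft -21.6 fr -13.3 fz 3.0 w 0.0230 [0.5594 0.021  0.1665]
a -0.900 qa -0.8501 ft -16.5 fr -13.1 fz 4.9 w 0.0230 [0.5594 0.021  0.1665]
a -0.880 qa -0.8479 ft -11.7 fr -12.4 fz 7.9 w 0.0228 [0.5595 0.0211 0.1665]
a -0.860 qa -0.8460 ft -5.7 fr -11.4 fz 11.2 w 0.0232 [0.5596 0.0212 0.1665]
a -0.840 qa -0.8436 ft -1.1 fr -10.8 fz 13.5 w 0.0233 [0.5597 0.0214 0.1664]
a -0.820 qa -0.8312 ft 1.5 fr -11.3 fz 14.4 w 0.0228 [0.5602 0.0219 0.1664]
17.2583
```

View pics/w3.png

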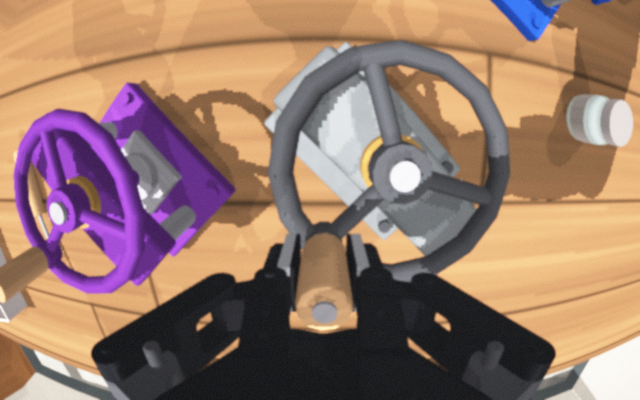

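The gripper still holds the handle (322,300). The stop is at TCP (0.5596, 0.0213), where the push falls to about 0 before the wheel backs away. Now I'll back off two turns to that same point.

```bash
python3 - <<'E'
from h import *
import json
S=np.array([.55965,.02130]);s=json.load(open("s.json"));c=np.array(s["c"])
ang=lambda p:np.arctan2(*(np.asarray(p)[:2]-c)[::-1])
e=np.array([np.cos(-.83),np.sin(-.83)]);c=c-.0018*e
p=env.current_eef_pos();a=ang(p);n=0;last=a;un=a
def step(a,vel):
    e=np.array([np.cos(a),np.sin(a)]);t=np.array([-e[1],e[0]])
    env.move_l([*(c+.06*e),.166],vel=vel)
    f=np.array(env.current_contact_force());return e,f,f[:2]@e,f[:2]@t,np.array(env.current_eef_pos())
while 1:
    goal=ang(S)+4*np.pi; rem=goal-a
    if rem<.03:break
    a+=min(.2,rem);n+=1
    e,f,fr,ft,q=step(a,.08)
    lag=(ang(q)-a+np.pi)%(2*np.pi)-np.pi
    if n%6==0 or rem<.5: print(round(goal-a,2),"fr %.1f ft %.1f fz %.1f lag %.3f r %.4f"%(fr,ft,f[2],lag,np.linalg.norm(q[:2]-c)),c.round(4))
    if abs(f).max()>28: print("HIGH",f);break
    c=c+.25*np.clip(fr,-15,15)*e/6000
print("err",(q[:2]-S).round(4),"ang err",(ang(q)-ang(S)).round(4),q,f.round(1),env.current_time(),env.current_gripper_width())
s.update(c=list(c),a=a);json.dump(s,open("s.json","w"))
f=env.grab_frame("wrist");cv2.imwrite("pics/w4.png",f["img"])
E
```

```text
11.37 fr -7.8 ft 1.3 fz 13.1 lag 0.003 r 0.0581 [0.5185 0.0662]
10.19 fr -3.0 ft 1.9 fz 9.1 lag 0.010 r 0.0589 [0.5175 0.0652]
8.99 fr 0.7 ft 1.9 fz 9.4 lag 0.018 r 0.0599 [0.5175 0.065 ]
7.8 fr 1.3 ft 2.3 fz 8.1 lag 0.018 r 0.0606 [0.5171 0.0649]
6.6 fr -0.4 ft 3.3 fz 7.6 lag 0.007 r 0.0607 [0.5171 0.0647]
5.4 fr 0.3 ft 1.7 fz 7.3 lag 0.001 r 0.0600 [0.5171 0.0646]
4.2 fr -0.8 ft 2.5 fz 9.8 lag 0.009 r 0.0594 [0.5171 0.0646]
3.0 fr -0.4 ft 1.6 fz 9.0 lag 0.017 r 0.0597 [0.5171 0.0645]
1.8 fr -0.7 ft 1.2 fz 8.0 lag 0.016 r 0.0603 [0.5172 0.0645]
0.6 fr -0.2 ft 2.1 fz 7.1 lag 0.008 r 0.0605 [0.5172 0.0645]
0.2 fr 0.9 ft 1.6 fz 7.6 lag 0.004 r 0.0604 [0.5172 0.0645]
0.0 fr 0.2 ft 2.9 fz 7.6 lag 0.003 r 0.0603 [0.5172 0.0645]
err [-0.0002  0.0001] ang err -0.0002 [0.55949198 0.02144442 0.16648103] [2.2 1.9 7.6] 36.2 0.023114084372066076
```

View pics/w4.png

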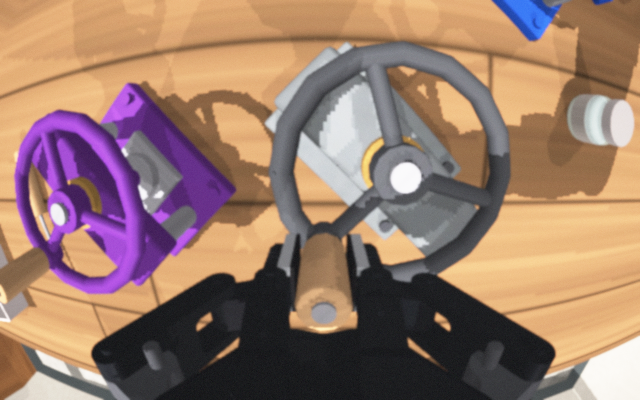

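The wheel, hub (405,177) and spokes look the same as in the stop view, two turns on. The TCP is within 0.2 mm of the stop point and the handle is still gripped.

```bash
python3 -c "
from h import *
print(env.hand_in())"
```

```text
the job is handed in; nothing more can be done
None
```

I wound the grey press's wheel clockwise to its hard stop, backed it off two full turns (the gripper came back within 0.2 mm of the stop point), and handed in at about 36 s with the handle still gripped; no verdict came back.

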